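# Load the presenting arm and hold it out at the flagged mark

### The job

Stand the long steel bush upright in the round pocket of the telescoping arm while the arm is still pushed in, and let go of it. Then press the lock button on the sleeve fully down to release the arm, take the arm by its black post and draw it out until its pointer lines up with the tip of the clip on the scale. The arm is spring-loaded: finish holding it there by the post, with the bush still upright in the pocket, and leave the other parts where they are.

Things in the scene. Friction and masses are not known exactly. Their poses are not given: they have to be found in the camera images.
- base: Fixed base plate of the telescoping arm, 300 x 90 mm, 8 mm thick, painted grey, with a square dark steel sleeve (30 x 30 mm, z 20 to 50 mm, from x -145 to -15 mm) on it. Origin: centre of the underside. Its +x is the direction in which the arm is drawn out; the scale strip lies along the -y edge of the plate.
- slide_arm (a joint): How far the telescoping arm is drawn out along the base's +x, m: 0 pushed in (as it starts), 0.115 at the end stop. Locked at 0 until the lock button is pressed. A spring pulls it back with about 2.5 N at 0 and 5.5 N at 0.115; let go, it slides back in.
- post_top (a point): Centre of the top of the arm's upright black grip post: 18 x 18 mm (sides along the base's x and y), 60 mm tall, standing on the 50 mm wide arm head (head top at z 46 mm above the bench, post top 106 mm). It moves with the arm and stands 65 mm behind the pocket's centre. Grip its upper part: a bush in the pocket reaches to 78 mm above the bench.
- pocket (a point): Centre of the floor of the round pocket in the arm's head: 32 mm diameter, 13 mm deep, floor 33 mm and rim 46 mm above the bench. Moves with the arm.
- pointer (a point): Tip of the thin dark pointer on the arm's -y side, just above the scale, level with the post. Moves with the arm.
- lock_button (a joint): Travel of the lock button, m: 0 up (locked), 0.007 fully down. Takes about 4 N to push straight down, stays down when let go; beyond 0.0045 the arm is free.
- button_top (a point): Centre of the top of the round black lock button (24 mm diameter, its top 66 mm above the bench when up, 59 mm when down) in a bright metal collar (32 mm across, top 56 mm) on top of the sleeve, 95 mm behind the post of the pushed-in arm. Moves with the button.
- mark_clip: Fixed small dark steel clip, 16 mm wide, 14 mm high, on the edge of the base plate beside the scale; its axes are parallel to the base's. Origin: under its middle, on the plate's edge. The arm is at the mark when the pointer has the same position along the base's x axis as the clip (5 to 10 cm of draw from the pushed-in arm).
- clip_tip (a point): Tip of the clip, pointing at the arm across the scale; same position along the base's x as the clip's origin.
- bush_long: The long steel bush: loose turned part, 45 mm tall, 26 mm across (a low flange at its foot; allow 26 mm for the fingers at every height); stands on the bench, the tallest of the bushes. Origin: centre of its underside, z up its axis.
- bush_flanged: Bystander: short steel bush with a flange, 30 mm across, 28 mm tall. Origin: centre of its underside.
- bush_brass: Bystander: small plain brass bush, 18 mm across, 22 mm tall. Origin: centre of its underside.
- ring_steel: Bystander: steel ring, 36 mm across, 12 mm tall, lying flat. Origin: centre of its underside.
- stepped_shaft: Bystander: stepped steel shaft standing on end, 17 mm across, 80 mm tall. Origin: centre of its underside.
Things that resemble listed ones, but are neither listed nor needed, are in the scene too. Of the things that look like the bush_long, the middle-sized one is meant.

How it is judged:
By the outcome, as a careful person would: the job done as asked, in the order asked, and still so for the second after the job is handed in, while the arm keeps its last pose, push and grip.
It also fails if it takes over 51 s, if anything falls off the work surface, if the arm or the gripper's body presses on something with over 40 N, if the wrist force passes 120 N, or if a joint passes its speed limit or range.

### The arm

A 6-joint arm with a two-finger parallel gripper is mounted at the origin on a cart in front of the work surface, level with it; the furniture and walls round the work are solid. World frame = base frame: x ahead of the robot, y to its left, z up, the work surface at z = 0. Lengths are in m, angles in degrees, forces in N, time in s.
With the tool pointing down it reaches from about 0.325 to 0.9 m from the base axis. Payload 6.1 kg.
Tool frame: the origin (TCP) lies where the fingers leave the gripper's body, on its centre line; the fingertips stand bot.tcp_to_tips ahead of it and the grasp point (between the pads) lies 54 mm ahead of it (bot.tcp_to_tips is the distance from the TCP to the fingertips, in m); z points along the fingers, y is the line along which they close (so a half turn about z gives the same grasp; the last joint's range is limited). The gripper opens to 85 mm and grips with 20 to 120 N. Pads are 22 mm wide; open, the fingers measure 114 mm over their backs; the gripper's body (76 mm by 85 mm) begins 54 mm behind the grasp point. The pads swing forward as they close: fully open they stand 13 mm farther back than shut.
Start: joints at [-83.486, 12.628, 87.462, -0, 79.91, -7.225], TCP at [0.148, -0.607, 0.304] pointing down, gripper open.
Joint ranges: [-170.65, 170.65], [-52.31, 119.04], [5.05, 147.46], [-71.25, 251.25], [11.57, 151.72], [-153.62, 153.62]. Speed limits (degrees/s): [147.25, 147.25, 172.46, 180, 180, 180].

### API

Orientations are given as [roll, pitch, yaw] about the fixed x, y, z axes, in that order (R = Rz(yaw) Ry(pitch) Rx(roll)).
In Python, from station import bot, imaging gives the robot as it stands. The module is installed in compiled form; this text tells all that it offers.
- The arm moves only by the shell command python3 -m jog 'ROWS' [FORCE]. ROWS is JSON, a list of rows, each a list of 3 entries, a list of its own where there are three numbers: the finger opening in cm, from 0 to 8.54, then the shift along the tool's x, y, z in cm, then the turn about the tool's z in rad. A call has 1 to 20 rows; each row shifts and turns the commanded pose from where the row before left it, along the tool's axes as they then stand; what a row does not reach is not made up. A row lasts 1/8 s, in which the tool goes at most 62.5 mm and 10.7 degrees, less where a joint would pass 70% of its speed; a pose out of reach is approached as far as the arm can. A call with a gripper value outside its range is refused whole. The fingers move at their own pace and stop on an object; FORCE is the grip in N (left out, the last holds). Time passes only in rows, so rows that do not move let the fingers close. It gives the time, the measured TCP pose, the force, the opening and the grip force at its end, in the units of the state.
- bot.observe(): the state, without advancing time (a new reading comes with each control period).
- imaging.read_camera(name): name is "side" or "top" or "wrist"; returns a dict with "img" (480x640x3 uint8, red, green, blue), "fx", "fy", "cx", "cy" (pixels), "view" (4x4, takes a point from world to camera coordinates). Camera axes: x right, y up, looking along -z (the intrinsics and any distortion apply to the point x, -y, -z); pixel columns grow to the right and rows downward; lengths in m; the calibration is good to about 2 mm. The wrist camera is an equidistant fisheye: a pixel r from the principal point sees the ray r / f radians off the axis. A picture is of the moment at which its call begins. There is no depth.
- bot.close_job(): hands the job in; it is judged then, once.
Trained networks look in a picture, given as the dict that the camera call returned (one of the last four; its "shot" number tells which), for a name from the list of things; names that differ only in an ending like _2 or _b are one class to them, and where a whole thing is asked for, a point or a joint stands for the part that bears it (a point fixed in the world has none). Each returns a list of dicts, best first, with "score" (0 to 1); they miss things now and then, are a little off and sometimes report something else, mostly with a low value. They report only what shows in the picture. A call takes as long as a camera call. They do not tell look-alikes from the thing itself.
- imaging.silhouettes(label, picture): "region" (480x640 bool, what is visible of it) and "bbox" ([centre column, centre row, width, height] in pixels, round what is visible of it).
- imaging.pinpoint(label, picture): "centre" ([column, row] in pixels: a listed point, or the origin of a listed thing).
The state is a dict: "t": time; "joints": joint angles; "qd": joint speeds; "joint_torque": joint torques, N m; "tool_pos": TCP position; "orientation": TCP orientation; "wrist_force": force on the tool from outside, world axes, zero at the start; "wrist_torque": the same for the moment, N m; "gripper_width": finger opening in m; "gripper_force": force on a finger pad.
Only numpy, scipy, OpenCV 4.12 (cv2) and the standard library are available. Lean on these libraries where they do the work, as an engineer would, in place of code of your own. Each camera call takes 0.05 s, during which the arm holds its last target. There are 200 camera calls.

## Working session

There is one attempt and no reset: what is moved stays moved. The work goes in short steps, Python scripts to look and compute and a shell command to move; the robot and the scene stay as the last step left them, time stands still between calls to the robot, and variables do not carry over. Pictures are saved under pics/ and viewed, at most 10 in all, crops included, and the job is handed in when it is done.

```bash
mkdir -p pics
cat > h.py <<'E'
import numpy as np, cv2
from station import bot, imaging
def ray(p,uv):
    V=np.array(p["view"]);R=V[:3,:3];o=-R.T@V[:3,3]
    x=(uv[0]-p["cx"])/p["fx"];y=(uv[1]-p["cy"])/p["fy"]
    if p.get("name")=="wrist":
        r=np.hypot(x,y);s=np.sin(r)/r if r>1e-9 else 1
        d=np.array([x*s,-y*s,-np.cos(r)])
    else: d=np.array([x,-y,-1.])
    d=R.T@d; return o,d/np.linalg.norm(d)
def atz(p,uv,z):
    o,d=ray(p,uv); return o+d*(z-o[2])/d[2]
def tri(rs):
    A=sum(np.eye(3)-np.outer(d,d) for o,d in rs);b=sum((np.eye(3)-np.outer(d,d))@o for o,d in rs)
    X=np.linalg.solve(A,b);return X,max(np.linalg.norm(np.cross(X-o,d)) for o,d in rs)
def cam(n):
    p=imaging.read_camera(n);p["name"]=n;return p
def save(p,f): cv2.imwrite("pics/"+f,cv2.cvtColor(p["img"],cv2.COLOR_RGB2BGR))
E
python3 - <<'E'
from h import *
np.set_printoptions(precision=4,suppress=True)
print(bot.tcp_to_tips)
for n in ["top","side","wrist"]:
    p=cam(n);save(p,n+"0.png")
    print(n,[k for k in p if k not in("img","view")],p["fx"],"cam at",ray(p,(p["cx"],p["cy"])))
    for l in ["base","post_top","pocket","pointer","button_top","mark_clip","clip_tip","bush_long"]:
        print(l,[(np.round(d["centre"],1).tolist(),round(d["score"],2)) for d in imaging.pinpoint(l,p)[:6]])
E
```

```text
0.0726
top ['fx', 'fy', 'cx', 'cy', 'shot', 'name'] 567.9534204856109 cam at (array([ 0.4545, -0.1485,  0.9893]), array([ 0.1342, -0.0003, -0.991 ]))
base [([287.2, 322.1], 0.59), ([295.0, 344.4], 0.33)]
post_top [([294.1, 321.0], 0.78), ([399.8, 172.9], 0.18)]
pocket [([332.2, 321.9], 0.59)]
pointer [([290.2, 345.5], 0.59), ([401.3, 173.5], 0.17)]
button_top [([291.7, 318.2], 0.48), ([232.2, 321.6], 0.47)]
mark_clip [([342.3, 347.6], 0.46)]
clip_tip [([345.4, 347.5], 0.61)]
bush_long [([428.5, 294.0], 0.89), ([352.2, 172.6], 0.73), ([403.0, 271.2], 0.54), ([334.1, 238.0], 0.47), ([232.0, 316.9], 0.38)]
side ['fx', 'fy', 'cx', 'cy', 'shot', 'name'] 440.0573947811299 cam at (array([ 0.6325, -0.9457,  0.4217]), array([-0.0893,  0.9119, -0.4006]))
base [([276.7, 267.1], 0.55), ([410.0, 317.5], 0.5)]
post_top [([274.5, 217.8], 0.86)]
pocket [([269.8, 265.1], 0.8)]
pointer [([260.7, 259.7], 0.79)]
button_top [([278.3, 266.5], 0.74), ([285.6, 220.4], 0.47)]
mark_clip [([407.9, 315.5], 0.64), ([243.9, 284.7], 0.46)]
clip_tip [([251.1, 276.3], 0.36)]
bush_long [([347.4, 282.9], 0.86), ([282.8, 330.7], 0.58), ([306.3, 316.2], 0.52)]
wrist ['fx', 'fy', 'cx', 'cy', 'shot', 'name'] 371.64829954431775 cam at (array([ 0.2289, -0.5876,  0.3735]), array([-0.3162, -0.0765, -0.9456]))
base []
post_top []
pocket []
pointer []
button_top []
mark_clip []
clip_tip []
bush_long []
```

View pics/top0.png

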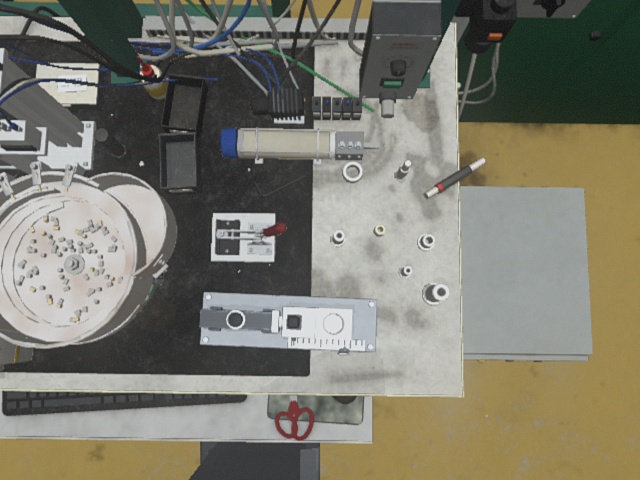

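View pics/side0.png

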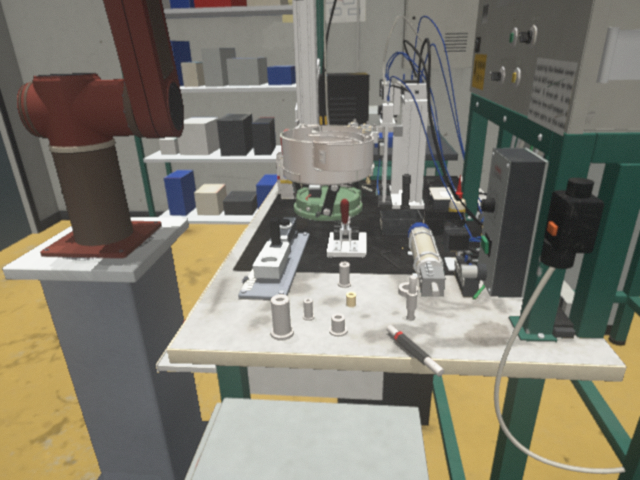

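Look-alikes of bush_long: a large one at top (436,293) / side (282,318), a medium one at top (338,237) / side (344,273), and a small one at top (406,271) / side (307,308). The flanged (427,241) and brass (380,230) bushes are different things. I take the medium one and check it by size below. The base lies with its arm drawn to the right in the top view, the clip is at (343,350), the pocket at (333,322), the post at (294,322) and the button at (236,319).

Run:
```python
from h import *
np.set_printoptions(precision=4,suppress=True)
t=cam("top");s=cam("side");o=bot.observe()
for n,p in (("top",t),("side",s)):
    for d in imaging.silhouettes("bush_long",p): print(n,np.round(d["bbox"],1),round(d["score"],2))
    for l in ["bush_long","post_top","pocket","pointer","button_top","clip_tip"]:
        print(n,l,[(np.round(d["centre"],1).tolist(),round(d["score"],2)) for d in imaging.pinpoint(l,p)[:5]])
print("image right/up on bench",atz(t,(420,240),0)-atz(t,(320,240),0),atz(t,(320,140),0)-atz(t,(320,240),0))
for l,a,b,z in [("post",(294.1,321),(274.5,217.8),.106),("pocket",(332.2,321.9),(269.8,265.1),.033),("pointer",(290.2,345.5),(260.7,259.7),.02),("clip",(345.4,347.5),(251.1,276.3),.014),("bushmid",(334.1,238),(347.4,282.9),0),("big",(428.5,294),(282.8,330.7),0),("small",(403,271.2),(306.3,316.2),0),("button",(235,319),(285.6,220.4),.066)]:
    X,e=tri([ray(t,a),ray(s,b)]);print(l,X,round(e,4),"top@z",atz(t,a,z),"side@z",atz(s,b,z))
a=cv2.resize(t["img"][215:310,310:460],(600,380),interpolation=3);b=cv2.resize(s["img"][190:350,220:420],(600,480),interpolation=3)
save({"img":np.vstack([a[:300],b[:300]])},"crop.png") if 0 else save({"img":b},"crop.png")
```

```text
top [436.2 291.9  29.8  20.1] 0.73
top [337.  239.2  15.4  11.5] 0.6
top bush_long [([430.8, 295.2], 0.8), ([337.6, 241.3], 0.7), ([403.2, 272.6], 0.64)]
top post_top [([294.5, 322.4], 0.81)]
top pocket [([335.3, 322.1], 0.63)]
top pointer [([292.1, 342.9], 0.79)]
top button_top [([233.3, 321.3], 0.63)]
top clip_tip [([343.9, 349.2], 0.38)]
side [306.9 308.7   9.9  22. ] 0.67
side [284.1 318.1  19.8  48.4] 0.6
side [346.6 275.6   9.9  23.4] 0.49
side bush_long [([282.9, 330.6], 0.66), ([304.9, 317.4], 0.58), ([351.8, 302.9], 0.58), ([346.7, 282.4], 0.53)]
side post_top [([276.1, 218.0], 0.72)]
side pocket [([268.9, 263.9], 0.74)]
side pointer [([259.1, 259.0], 0.8)]
side button_top [([284.9, 217.2], 0.5)]
side clip_tip [([250.1, 279.1], 0.43), ([346.7, 284.1], 0.26)]
image right/up on bench [ 0.0027 -0.176   0.    ] [0.1821 0.0024 0.    ]
post [ 0.455  -0.122   0.1078] 0.0002 top@z [ 0.4553 -0.1219  0.106 ] side@z [ 0.4537 -0.1173  0.106 ]
pocket [ 0.4534 -0.1837  0.0317] 0.0014 top@z [ 0.4548 -0.1833  0.033 ] side@z [ 0.4526 -0.1865  0.033 ]
pointer [ 0.415  -0.1129  0.0078] 0.0012 top@z [ 0.4144 -0.1136  0.02  ] side@z [ 0.4226 -0.1373  0.02  ]
clip [ 0.4153 -0.2058  0.0174] 0.003 top@z [ 0.4122 -0.2068  0.014 ] side@z [ 0.4165 -0.1991  0.014 ]
bushmid [ 0.6033 -0.1863 -0.0032] 0.0016 top@z [ 0.6012 -0.1863  0.    ] side@z [ 0.605  -0.1915  0.    ]
big [ 0.5052 -0.352  -0.0025] 0.0003 top@z [ 0.5054 -0.3514  0.    ] side@z [ 0.5057 -0.3556  0.    ]
small [ 0.5416 -0.3081 -0.0016] 0.0031 top@z [ 0.5445 -0.3073  0.    ] side@z [ 0.5389 -0.3115  0.    ]
button [ 0.458  -0.0251  0.0647] 0.001 top@z [ 0.457  -0.0254  0.066 ] side@z [ 0.4595 -0.0281  0.066 ]
```

View pics/crop.png

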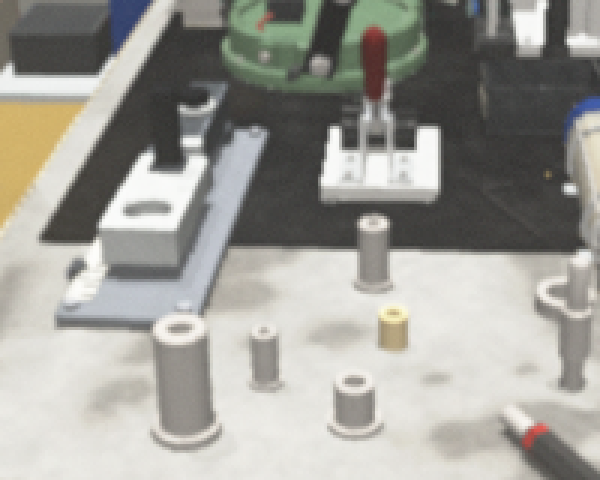

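The crop shows the medium bush at crop (374,250), taller than the flanged and brass bushes and between the large (185,380) and small (264,358) ones. The heights triangulate consistently.

```bash
cat >> h.py <<'E'
from scipy.spatial.transform import Rotation as Rn
def pose():
    o=bot.observe();a=o["orientation"];return np.array(o["tool_pos"]),Rn.from_euler("xyz",a,degrees=True).as_matrix(),o
def go(target,yaxis=(1,0,0)):
    p,R,o=pose();d=R.T@(np.array(target)-p)*100
    y=R.T@np.array(yaxis,float);a=np.arctan2(-y[0],y[1]);a=(a+np.pi/2)%np.pi-np.pi/2
    print("t",o["t"],"pos",np.round(p,4),"ori",np.round(o["orientation"],2),"w",round(o["gripper_width"],4),"F",np.round(o["wrist_force"],1),"shift cm",np.round(d,2),"turn",round(a,3),"j6",round(o["joints"][5],1))
    return d,a
E
python3 - <<'E'
from h import *
go((0.603,-0.186,0.2)); print(pose()[1].round(3))
E
```

```text
t 2.15 pos [ 0.1485 -0.6071  0.3039] ori [180.    -0.    13.74] w 0.0855 F [ 0.2 -0.3  0.3] shift cm [ 54.16 -30.11  10.39] turn -1.331 j6 -7.2
[[ 0.971  0.238  0.   ]
 [ 0.238 -0.971 -0.   ]
 [ 0.     0.    -1.   ]]
```

```bash
python3 -m jog '[[8.5,[4.6,-3.0,0.5],0],[8.5,[4.6,-3.0,0.5],0],[8.5,[4.6,-3.0,0.5],0],[8.5,[4.6,-3.0,0.5],0],[8.5,[4.6,-3.0,0.5],0],[8.5,[4.6,-3.0,0.5],0],[8.5,[4.6,-3.0,0.5],0],[8.5,[4.6,-3.0,0.5],0],[8.5,[4.6,-3.0,0.5],0],[8.5,[4.6,-3.0,0.5],0],[8.5,[4.6,-3.0,0.5],0],[8.5,[0,0,0],-0.17],[8.5,[0,0,0],-0.17],[8.5,[0,0,0],-0.17],[8.5,[0,0,0],-0.17],[8.5,[0,0,0],-0.17],[8.5,[0,0,0],-0.17],[8.5,[0,0,0],-0.17],[8.5,[0,0,0],-0.14]]' 40
python3 - <<'E'
from h import *
go((0.603,-0.186,0.2)); 
w=cam("wrist");save(w,"w1.png")
for l,z in [("bush_long",0),("post_top",.106),("pocket",.033),("button_top",.066),("pointer",.02),("clip_tip",.014)]:
    for d in imaging.pinpoint(l,w)[:3]: print(l,np.round(d["centre"],1),round(d["score"],2),atz(w,d["centre"],z).round(4))
E
```

```text
t: 4.53
tool_pos: [0.5616, -0.1664, 0.249]
orientation: [180.0, 0.0, 90.2]
wrist_force: [-0.4, 0.4, -0.4]
gripper_width: 0.0853
gripper_force: 0.0
t 4.525 pos [ 0.5616 -0.1664  0.249 ] ori [179.99   0.    90.23] w 0.0853 F [-0.4  0.4 -0.4] shift cm [-1.98  4.13  4.9 ] turn 0.004 j6 -24.4
bush_long [306.1 343.3] 0.88 [ 0.5457 -0.3098  0.    ]
bush_long [360.  238.1] 0.57 [ 0.5962 -0.1938  0.    ]
bush_long [268.3 380.3] 0.55 [ 0.5024 -0.363   0.    ]
post_top [145.7 180.2] 0.83 [ 0.4509 -0.1194  0.106 ]
pocket [188.3 240.8] 0.95 [ 0.4475 -0.1855  0.033 ]
button_top [170.9  36.3] 0.83 [ 0.4551 -0.0225  0.066 ]
clip_tip [164.3 253.6] 0.59 [ 0.4136 -0.2053  0.014 ]
```

View pics/w1.png

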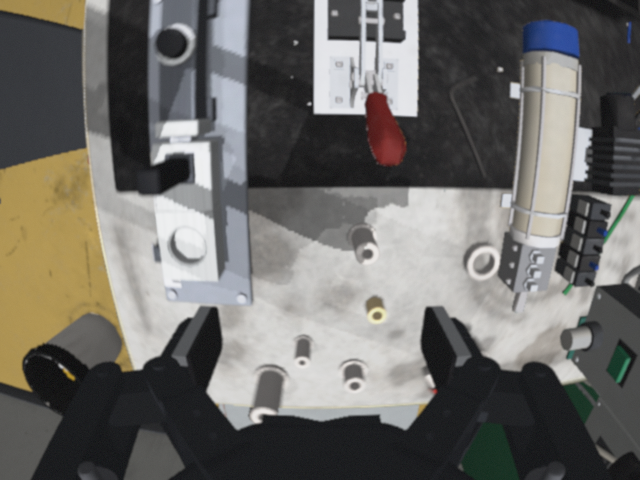

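The wrist picture shows the medium bush's foot at (363,234) and its top at (369,255), with the red toggle handle at (385,130) behind it. I check the handle's height before going down beside it.

```bash
python3 - <<'E'
from h import *
t=cam("top");s=cam("side");w=cam("wrist")
print("handle top-tip",tri([ray(t,(284,228)),ray(s,(345,203))]), tri([ray(t,(284,228)),ray(w,(390,158))]))
print("foot",atz(w,(364,236),0),"top",atz(w,(369,255),.045),"topcam top",atz(t,(339,236),.045),"side foot",atz(s,(345,284),0))
X,e=tri([ray(w,(369,255)),ray(t,(339,236))]);print("bush top tri",X,e)
E
python3 -m jog '[[8.5,[-1.0,2.0,3.0],0],[8.5,[-1.0,1.9,2.0],0],[8.5,[0,0,0],0]]'
```

```text
handle top-tip (array([ 0.59631187, -0.10455884,  0.1343683 ]), np.float64(0.0007630471007914509)) (array([ 0.59535621, -0.10466725,  0.13443749]), np.float64(0.00017367937792239112))
foot [ 0.59954788 -0.19197918  0.        ] top [ 0.59870342 -0.19257321  0.045     ] topcam top [ 0.59810021 -0.19281573  0.045     ] side foot [ 0.60055534 -0.19608086  0.        ]
bush top tri [ 0.59851892 -0.19286656  0.04419637] 0.0002933156704122088
t: 5.4
tool_pos: [0.6, -0.1864, 0.1966]
orientation: [-179.8, -0.1, 89.9]
wrist_force: [-1.2, 0.2, -0.3]
gripper_width: 0.085
gripper_force: 0.0
```

Handle tip is at (0.596,-0.105), z 0.134, right under the wrist camera at this yaw. I turn 45° before going down.

```bash
python3 -m jog '[[8.5,[-0.63,-0.14,0],0],[8.5,[0,0,0],0.16],[8.5,[0,0,0],0.16],[8.5,[0,0,0],0.16],[8.5,[0,0,0],0.16],[8.5,[0,0,0],0.15],[8.5,[0,0,2.5],0],[8.5,[0,0,0],0]]'
python3 - <<'E'
from h import *
go((0.5986,-0.1927,0.09),(.7071,-.7071,0))
w=cam("wrist");save(w,"w2.png")
for d in imaging.pinpoint("bush_long",w)[:4]: print(np.round(d["centre"],1),round(d["score"],2),atz(w,d["centre"],0).round(4))
for d in imaging.silhouettes("bush_long",w)[:4]: print(np.round(d["bbox"],1),round(d["score"],2))
E
```

```text
t: 6.4
tool_pos: [0.5978, -0.1924, 0.1733]
orientation: [-179.9, 0.1, 44.7]
wrist_force: [-0.2, -0.6, -0.1]
gripper_width: 0.0852
gripper_force: 0.0
t 6.4 pos [ 0.5978 -0.1924  0.1733] ori [-1.7986e+02  6.0000e-02  4.4680e+01] w 0.0852 F [-0.2 -0.6 -0.1] shift cm [0.04 0.1  8.33] turn -0.006 j6 20.3
[378.7 422.1] 0.84 [ 0.5034 -0.3607  0.    ]
[373.1 374.1] 0.77 [ 0.5401 -0.3098 -0.    ]
[319.5 236.7] 0.75 [ 0.5956 -0.1916  0.    ]
[376.5 386.1  22.8  42.2] 0.96
[323.4 246.5  36.   53.6] 0.64
[379.5 417.1  40.7  17.2] 0.55
```

View pics/w2.png

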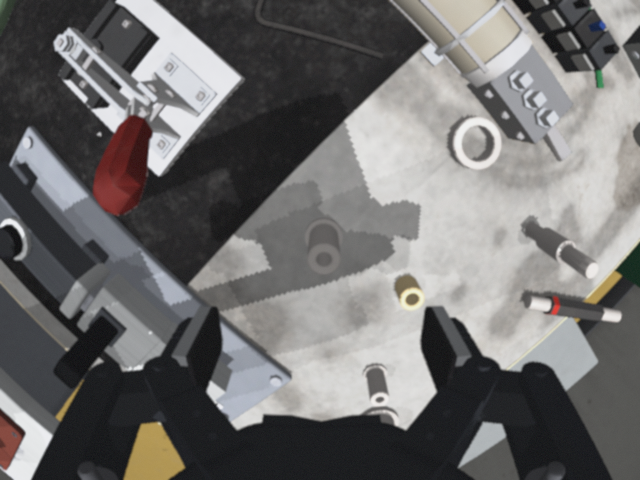

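The bush's top is at (324,258), centred between the fingers and clear of the brass bush at (410,295). I go down and grip.

```bash
python3 -m jog '[[8.5,[0,0.05,3],0],[8.5,[0,0,3],0],[8.5,[0,0,2.3],0],[8.5,[0,0,0],0],[2,[0,0,0],0],[2,[0,0,0],0],[2,[0,0,0],0],[2,[0,0,0],0],[2,[0,0,0],0],[2,[0,0,0],0],[2,[0,0,0],0]]' 40
```

```text
t: 7.92
tool_pos: [0.6001, -0.1933, 0.092]
orientation: [179.9, -0.0, 44.7]
wrist_force: [-1.1, -0.1, 5.9]
gripper_width: 0.0251
gripper_force: 39.2
```

```bash
python3 -m jog '[[2,[0,0,-3],0],[2,[0,0,-4],0],[2,[0,0,-2],0],[2,[0,0,0],-0.16],[2,[0,0,0],-0.16],[2,[0,0,0],-0.16],[2,[0,0,0],-0.16],[2,[0,0,0],-0.15],[2,[0.3,-5,0],0],[2,[0.3,-5,0],0],[2,[0.3,-4.6,0],0],[2,[0,0,0],0],[2,[0,0,0],0]]'
python3 - <<'E'
from h import *
go((0.4545,-0.1845,0.18))
w=cam("wrist");t=cam("top");save(w,"w3.png")
for p,n in((w,"w"),(t,"t")):
  for l,z in [("post_top",.106),("pocket",.033),("button_top",.066),("clip_tip",.014)]:
    for d in imaging.pinpoint(l,p)[:1]: print(n,l,np.round(d["centre"],1),round(d["score"],2),atz(p,d["centre"],z).round(4))
E
```

```text
t: 9.55
tool_pos: [0.454, -0.1842, 0.1811]
orientation: [179.9, 0.0, 89.9]
wrist_force: [0.4, 0.4, -0.9]
gripper_width: 0.025
gripper_force: 39.7
t 9.55 pos [ 0.454  -0.1842  0.1811] ori [1.7994e+02 3.0000e-02 8.9920e+01] w 0.025 F [ 0.4  0.4 -0.9] shift cm [-0.03  0.05  0.11] turn -0.001 j6 -31.2
w post_top [319.2 161.1] 0.76 [ 0.4524 -0.1194  0.106 ]
w pocket [312.  251.9] 0.95 [ 0.4474 -0.1859  0.033 ]
w clip_tip [264.3 265.3] 0.57 [ 0.4135 -0.2034  0.014 ]
t post_top [293.3 318.1] 0.61 [ 0.4597 -0.1206  0.106 ]
t button_top [231.2 318.6] 0.57 [ 0.4576 -0.0193  0.066 ]
```

View pics/w3.png

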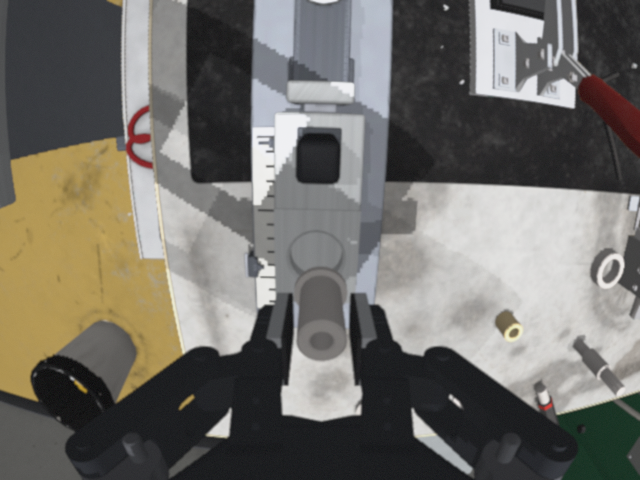

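The held bush (foot near (322,285), top (321,340)) hangs upright, just in front of the pocket ellipse at (317,252). I want sub-pixel rim and foot centres, so I take a crop.

Run:
```python
from h import *
w=cam("wrist")
print(w["cx"],w["cy"],ray(w,(w["cx"],w["cy"])))
c=w["img"][100:370,250:400];c=cv2.createCLAHE(3,(4,4)).apply(cv2.cvtColor(c[110:,:],cv2.COLOR_RGB2GRAY))
c=cv2.resize(c,None,fx=3.75,fy=3.75,interpolation=cv2.INTER_CUBIC);cv2.imwrite("pics/c3.png",c);print(c.shape)
```

```text
321.06770172845944 236.0778931883025 (array([ 0.45280768, -0.1004254 ,  0.25035895]), array([-6.94648088e-04, -3.23978868e-01, -9.46064063e-01]))
(600, 562)
```

View pics/c3.png

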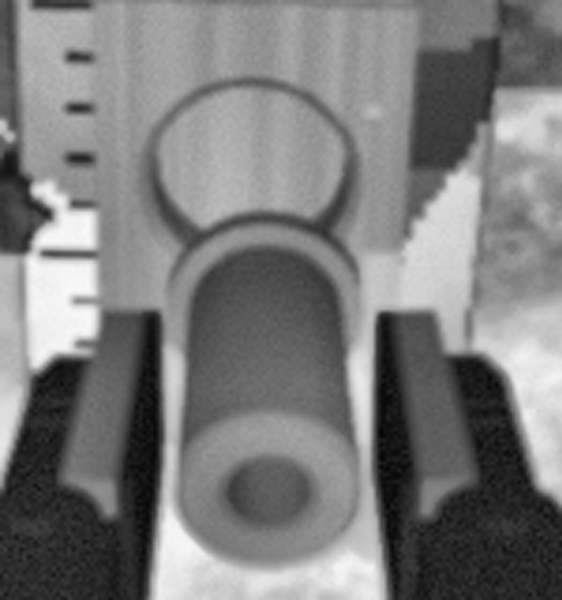

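```bash
cat >> h.py <<'E'
from scipy.optimize import least_squares
def proj(p,X):
    V=np.array(p["view"]);c=X@V[:3,:3].T+V[:3,3];x,y,z=c[:,0],-c[:,1],-c[:,2]
    if p["name"]=="wrist":
        h=np.hypot(x,y);k=np.arctan2(h,z)/h
    else: k=1/z
    return np.c_[p["cx"]+p["fx"]*x*k,p["cy"]+p["fy"]*y*k]
def circ(p,z,r,L,Rr,T,x0):
    a=np.linspace(0,2*np.pi,181)
    def f(q):
        u=proj(p,np.c_[q[0]+r*np.cos(a),q[1]+r*np.sin(a),0*a+z]);return [u[:,0].min()-L,u[:,0].max()-Rr,u[:,1].min()-T]
    s=least_squares(f,x0);return s.x,s.fun
E
python3 - <<'E'
from h import *
w=cam("wrist")
f=lambda x:250+x/3.75
g=lambda y:210+y/3.75
print("pocket",circ(w,.046,.016,f(152),f(354),g(78),[.45,-.185]))
for z in(.085,.089,.093): print("foot",z,circ(w,z,.013,f(170),f(358),g(213),[.45,-.185]))
# head width centre near pocket
go((0.45,-0.1845,0.18))
E
```

```text
pocket (array([ 0.45045361, -0.18319203]), array([-0.00584262,  0.00582508,  0.00030886]))
foot 0.085 (array([ 0.45228879, -0.18584993]), array([-0.95158707,  0.95091752,  0.05825664]))
foot 0.089 (array([ 0.45229942, -0.18411922]), array([-1.57486785,  1.57373291,  0.09886657]))
foot 0.093 (array([ 0.45231004, -0.18238952]), array([-2.22857505,  2.22692916,  0.14355436]))
t 10.15 pos [ 0.4536 -0.1839  0.1808] ori [-1.7999e+02 -1.0000e-02  8.9950e+01] w 0.0245 F [ 0.3 -0.3 -0.9] shift cm [-0.06 -0.36  0.08] turn -0.001 j6 -31.3
```

```bash
python3 -m jog '[[2,[0.09,-0.18,1.5],0],[2,[0,0,2],0],[2,[0,0,0],0]]'
python3 - <<'E'
from h import *
w=cam("wrist");go((0.4523,-0.183,.125))
c=w["img"][210:370,250:400];c=cv2.createCLAHE(3,(4,4)).apply(cv2.cvtColor(c,cv2.COLOR_RGB2GRAY))
cv2.imwrite("pics/c4.png",cv2.resize(c,None,fx=3.75,fy=3.75,interpolation=cv2.INTER_CUBIC))
E
```

```text
t: 10.52
tool_pos: [0.4501, -0.1821, 0.1435]
orientation: [-179.8, -0.1, 89.9]
wrist_force: [0.5, 0.3, -1.2]
gripper_width: 0.0248
gripper_force: 39.7
t 10.575 pos [ 0.4508 -0.1825  0.1446] ori [-1.7986e+02 -9.0000e-02  8.9940e+01] w 0.025 F [-0.1  0.3 -0.1] shift cm [-0.05  0.15  1.96] turn -0.001 j6 -31.3
```

View pics/c4.png

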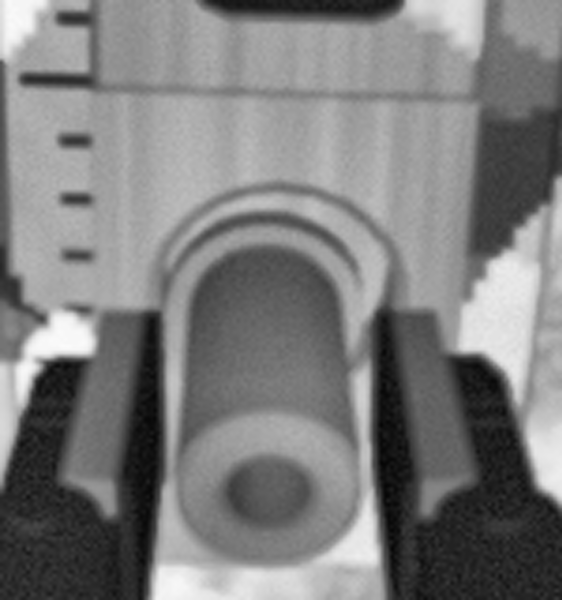

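Run:
```python
from h import *
w=cam("wrist")
f=lambda x:250+x/3.75
g=lambda y:210+y/3.75
print("pocket",circ(w,.046,.016,f(162),f(398),g(185),[.45,-.185]))
for z in(.048,.052): print("foot",z,circ(w,z,.013,f(170),f(358),g(213),[.45,-.185]))
go((0.45,-0.1845,0.18))
```

```text
pocket (array([ 0.45142611, -0.18455714]), array([-0.08245257,  0.08264199,  0.00595769]))
foot 0.048 (array([ 0.44926393, -0.1847003 ]), array([-0.82515391,  0.82404365,  0.05006338]))
foot 0.052 (array([ 0.44928385, -0.18297585]), array([-1.44218587,  1.44019878,  0.08971271]))
t 10.625 pos [ 0.4514 -0.1829  0.1456] ori [-1.7995e+02 -3.0000e-02  8.9940e+01] w 0.0246 F [0.  0.1 0.5] shift cm [-0.16 -0.15 -3.44] turn -0.001 j6 -31.3
```

```bash
python3 -m jog '[[2,[-0.07,0.2,0],0],[2,[0,0,0],0],[2,[0,0,0.6],0],[2,[0,0,0.5],0],[2,[0,0,0],0]]'
python3 - <<'E'
from h import *
w=cam("wrist");go((0.4523,-0.183,.125))
c=w["img"][210:370,250:400];c=cv2.createCLAHE(3,(4,4)).apply(cv2.cvtColor(c,cv2.COLOR_RGB2GRAY))
cv2.imwrite("pics/c5.png",cv2.resize(c,None,fx=3.75,fy=3.75,interpolation=cv2.INTER_CUBIC))
E
```

```text
t: 11.25
tool_pos: [0.4532, -0.1834, 0.1341]
orientation: [-179.9, -0.0, 89.9]
wrist_force: [-0.5, -0.2, -1.0]
gripper_width: 0.0245
gripper_force: 39.7
t 11.3 pos [ 0.4534 -0.1835  0.1344] ori [-1.7995e+02 -3.0000e-02  8.9940e+01] w 0.0244 F [ 0.8  0.2 -1.1] shift cm [ 0.05 -0.11  0.94] turn -0.001 j6 -31.2
```

View pics/c5.png

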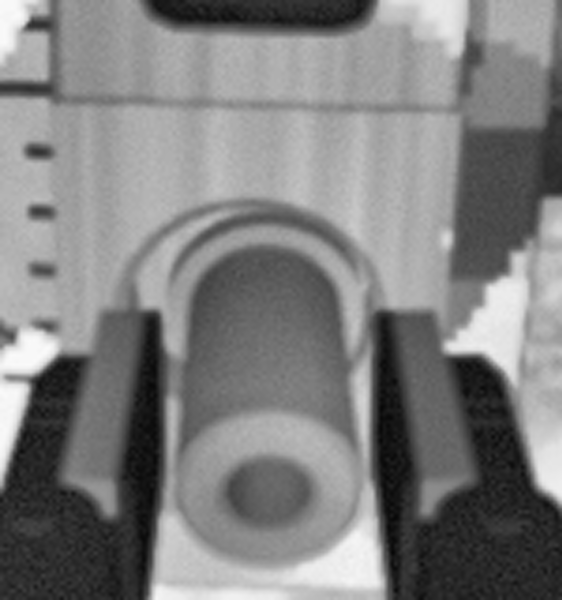

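The rim spans x 128–385 around the flange at 170–358. The foot is inside, about 1 mm off, so I correct that and lower it.

```bash
python3 -m jog '[[2,[0,-0.1,0],0],[2,[0,0,0.4],0],[2,[0,0,0.4],0],[2,[0,0,0],0]]'
```

```text
t: 11.8
tool_pos: [0.4529, -0.1839, 0.1275]
orientation: [-180.0, 0.0, 89.9]
wrist_force: [-2.8, 0.9, 6.4]
gripper_width: 0.0249
gripper_force: 40.5
```

```bash
python3 -m jog '[[2,[0,0.05,0.15],0],[2,[0,0,0],0],[2,[0,0,0],0]]'; python3 -c "
from h import *
for i in range(4):
    w=cam('wrist'); go((0.4523,-0.183,.125))"
```

```text
t: 12.18
tool_pos: [0.4531, -0.1841, 0.1272]
orientation: [-179.9, 0.0, 90.0]
wrist_force: [-8.0, 3.2, 17.9]
gripper_width: 0.0249
gripper_force: 41.8
t 12.225 pos [ 0.4532 -0.1841  0.1273] ori [-1.7994e+02  2.0000e-02  8.9960e+01] w 0.0246 F [-8.5  2.6 18.5] shift cm [ 0.11 -0.09  0.23] turn -0.001 j6 -31.3
t 12.275 pos [ 0.4532 -0.1841  0.1272] ori [-1.7994e+02  2.0000e-02  8.9970e+01] w 0.0243 F [-9.5  3.  19. ] shift cm [ 0.11 -0.09  0.22] turn -0.001 j6 -31.3
t 12.325 pos [ 0.4531 -0.1841  0.1272] ori [-1.7993e+02  2.0000e-02  8.9970e+01] w 0.025 F [-8.3  2.9 18.8] shift cm [ 0.11 -0.08  0.22] turn -0.001 j6 -31.3
t 12.375 pos [ 0.4531 -0.1841  0.1272] ori [-1.7994e+02  2.0000e-02  8.9960e+01] w 0.0246 F [-8.7  3.6 19. ] shift cm [ 0.11 -0.08  0.22] turn -0.001 j6 -31.3
```

```bash
python3 -m jog '[[2,[0.03,-0.1,0],0],[2,[0,0,0],0],[2,[0,0,0],0]]'; python3 -m jog '[[2,[0.0,-0.05,-0.1],0],[2,[0,0,0],0]]'
```

```text
t: 12.75
tool_pos: [0.4529, -0.1839, 0.1273]
orientation: [179.9, 0.1, 90.0]
wrist_force: [-6.2, 2.8, 15.1]
gripper_width: 0.0244
gripper_force: 41.3
t: 13.0
tool_pos: [0.4526, -0.1838, 0.1274]
orientation: [179.9, 0.1, 89.9]
wrist_force: [-0.5, 1.5, 6.9]
gripper_width: 0.0244
gripper_force: 40.5
```

```bash
python3 -m jog '[[2,[0,0,-0.08],0],[3.2,[0,0,0],0],[4,[0,0,0],0],[6,[0,0,0],0],[6,[0,0,0],0],[6,[0,0,0],0]]'; python3 -m jog '[[6,[0,0,-3],0],[6,[0,0,-4],0],[6,[0,0,-1],0],[6,[0,0,0],0]]'
python3 - <<'E'
from h import *
w=cam("wrist");go((0.4545,-0.0265,.2))
save(w,"w6.png")
for l,z in [("bush_long",.033),("pocket",.033),("post_top",.106),("button_top",.066),("clip_tip",.014),("pointer",.02)]:
    for d in imaging.pinpoint(l,w)[:1]: print(l,np.round(d["centre"],1),round(d["score"],2),atz(w,d["centre"],z).round(4))
for d in imaging.silhouettes("bush_long",w)[:1]:
    u=np.argwhere(d["region"]); print(d["bbox"],d["score"])
    c=cv2.minAreaRect(u.astype(np.float32)); print(c)
E
```

```text
t: 13.75
tool_pos: [0.4517, -0.1834, 0.1271]
orientation: [-180.0, -0.0, 89.9]
wrist_force: [-0.0, -0.1, -0.2]
gripper_width: 0.0603
gripper_force: 0.0
t: 14.25
tool_pos: [0.452, -0.1836, 0.2076]
orientation: [179.9, 0.0, 89.9]
wrist_force: [-0.2, -0.4, -0.5]
gripper_width: 0.0601
gripper_force: 0.0
t 14.3 pos [ 0.4514 -0.1832  0.2065] ori [-1.7996e+02 -2.0000e-02  8.9940e+01] w 0.0597 F [-0.7 -0.5 -0.5] shift cm [15.67  0.3   0.65] turn -0.001 j6 -31.3
bush_long [317.6 239. ] 0.8 [ 0.4488 -0.186   0.033 ]
post_top [320.2 155.5] 0.88 [ 0.4507 -0.1196  0.106 ]
clip_tip [590.6 257.3] 0.68 [ 0.7043 -0.2116  0.014 ]
pointer [267.2 139.1] 0.79 [ 0.414  -0.1176  0.02  ]
[373.5, 400.6, 38.2, 45.1] 0.97
((398.5, 374.0), (36.0, 45.0), 90.0)
```

```bash
python3 -m jog '[[0,[5.3,0.1,0],0],[0,[5.3,0.1,0],0],[0,[5.3,0.1,0],0],[0,[0,0,0],0],[0,[0,0,0],0],[0,[0,0,0],0],[0,[0,0,2.5],0],[0,[0,0,2.5],0],[0,[0,0,0],0]]'
python3 - <<'E'
from h import *
w=cam("wrist");go((0.4545,-0.0265,.1386));save(w,"w7.png")
for l,z in [("button_top",.066),("post_top",.106)]:
    for d in imaging.pinpoint(l,w)[:1]: print(l,np.round(d["centre"],1),round(d["score"],2),atz(w,d["centre"],z).round(4))
for d in imaging.silhouettes("button_top",w)[:2]: print(np.round(d["bbox"],1),round(d["score"],2))
E
```

```text
t: 15.78
tool_pos: [0.4533, -0.0253, 0.1553]
orientation: [-179.7, -0.1, 89.8]
wrist_force: [0.1, -0.2, -0.5]
gripper_width: 0.0002
gripper_force: 0.0
t 15.825 pos [ 0.4544 -0.0253  0.1567] ori [-1.7988e+02 -2.0000e-02  8.9840e+01] w -0.0003 F [ 0.  -0.5  0.2] shift cm [-0.12  0.02  1.81] turn -0.003 j6 -13.0
button_top [327.6 291.4] 0.6 [ 0.4551 -0.0242  0.066 ]
post_top [540.7 461.4] 0.48 [ 0.5883 -0.1304  0.106 ]
[325.8 284.   46.7  43.7] 0.89
```

```bash
python3 -m jog '[[0,[0.1,0.1,1.2],0],[0,[0,0,0.4],0],[0,[0,0,0.3],0],[0,[0,0,0.3],0],[0,[0,0,0],0]]'
```

```text
t: 16.6
tool_pos: [0.4559, -0.0234, 0.135]
orientation: [180.0, 0.0, 90.0]
wrist_force: [0.1, 0.2, 0.4]
gripper_width: -0.0002
gripper_force: 0.0
```

```bash
python3 -m jog '[[0,[0,0,0.2],0],[0,[0,0,0],0]]';python3 -m jog '[[0,[0,0,0.2],0],[0,[0,0,0],0]]'
```

```text
t: 16.85
tool_pos: [0.4561, -0.0235, 0.1333]
orientation: [180.0, 0.0, 89.9]
wrist_force: [0.4, 0.3, -0.1]
gripper_width: 0.0001
gripper_force: 0.3
t: 17.1
tool_pos: [0.4561, -0.0235, 0.1316]
orientation: [180.0, 0.0, 89.9]
wrist_force: [-2.3, 0.7, 5.7]
gripper_width: 0.0
gripper_force: 2.7
```

```bash
python3 -m jog '[[0,[0,0,0.1],0],[0,[0,0,0],0]]';python3 -m jog '[[0,[0,0,0.1],0],[0,[0,0,0],0]]'; python3 -m jog '[[0,[0,0,0.1],0],[0,[0,0,0],0]]'
```

```text
t: 17.35
tool_pos: [0.4563, -0.0235, 0.1315]
orientation: [180.0, 0.0, 89.9]
wrist_force: [-5.6, 2.1, 14.7]
gripper_width: -0.0001
gripper_force: 7.2
t: 17.6
tool_pos: [0.4564, -0.0235, 0.1314]
orientation: [180.0, 0.0, 90.0]
wrist_force: [-10.2, 2.5, 23.3]
gripper_width: -0.0
gripper_force: 11.6
t: 17.85
tool_pos: [0.4565, -0.0235, 0.1313]
orientation: [-180.0, 0.0, 90.0]
wrist_force: [-13.9, 2.5, 32.7]
gripper_width: 0.0001
gripper_force: 16.1
```

```bash
python3 -m jog '[[0,[0,0,-3],0],[4,[0,0,-4.7],0],[6,[-3.2,-0.1,0],0.02],[6,[-3.2,-0.1,0],0],[6,[-3.1,-0.1,0],0],[6,[0,0,0],0]]'
python3 - <<'E'
from h import *
w=cam("wrist");t=cam("top");go((0.4535,-0.119,.146),(1,-.02,0));save(w,"w8.png")
for n,p in(("w",w),("t",t)):
  for l,z in [("post_top",.106),("button_top",.059),("pointer",.02),("clip_tip",.014),("pocket",.033),("bush_long",.033)]:
    for d in imaging.pinpoint(l,p)[:1]: print(n,l,np.round(d["centre"],1),round(d["score"],2),atz(p,d["centre"],z).round(4))
E
```

```text
t: 18.6
tool_pos: [0.4514, -0.1199, 0.2051]
orientation: [180.0, 0.0, 88.6]
wrist_force: [-0.2, 0.3, -0.2]
gripper_width: 0.0596
gripper_force: 0.0
t 18.7 pos [ 0.4513 -0.1182  0.2049] ori [-1.7998e+02 -3.0000e-02  8.8740e+01] w 0.06 F [0.4 0.  0.2] shift cm [-0.08  0.22  5.89] turn -0.002 j6 -23.1
w post_top [321.2 282.8] 0.57 [ 0.4505 -0.1192  0.106 ]
w button_top [324.2  90.7] 0.65 [ 0.4544 -0.0234  0.059 ]
w pointer [274.6 230. ] 0.96 [ 0.4168 -0.1184  0.02  ]
w clip_tip [277.8 327. ] 0.55 [ 0.4125 -0.2049  0.014 ]
w pocket [316.7 317.3] 0.76 [ 0.4456 -0.1841  0.033 ]
w bush_long [322.4  92.4] 0.62 [ 0.4535 -0.0229  0.033 ]
t clip_tip [342.8 346. ] 0.56 [ 0.4147 -0.2024  0.014 ]
t bush_long [405.  271.9] 0.6 [ 0.5403 -0.3054  0.033 ]
```

View pics/w8.png

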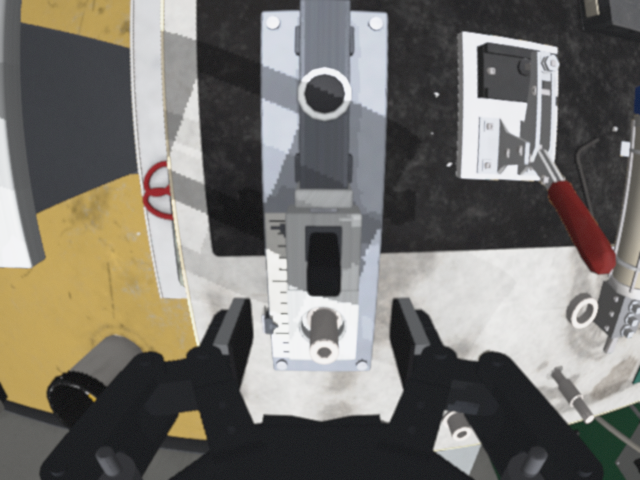

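The wrist picture shows the bush upright in the pocket at (322,330), the button down in its collar at (325,93), the post at (324,262) between the fingers, and the clip at (271,320). I grip the post.

```bash
python3 -m jog '[[6,[0,0.1,3],0],[6,[0,0,2.9],0],[6,[0,0,0],0],[1,[0,0,0],0],[1,[0,0,0],0],[1,[0,0,0],0],[1,[0,0,0],0],[1,[0,0,0],0],[1,[0,0,0],0]]' 70
```

```text
t: 20.42
tool_pos: [0.4528, -0.1188, 0.1478]
orientation: [180.0, 0.0, 88.8]
wrist_force: [-5.1, 0.0, 7.5]
gripper_width: 0.0168
gripper_force: 68.7
```

```bash
python3 -m jog '[[1,[-0.3,0,0],0],[1,[-0.6,0,0],0],[1,[-0.8,0,0],0],[1,[-0.8,0,0],0],[1,[-0.8,0,0],0],[1,[-0.8,0,0],0],[1,[-0.8,0,0],0],[1,[-0.8,0,0],0],[1,[-0.6,0,0],0],[1,[-0.4,0,0],0],[1,[0,0,0],0],[1,[0,0,0],0]]'
python3 - <<'E'
from h import *
for n in("wrist","wrist","top","side"):
  p=cam(n);go((0.45,-0.2049,.146),(1,-.02,0));save(p,n+"9.png")
  for l,z in [("post_top",.106),("pointer",.02),("clip_tip",.014),("mark_clip",.008),("pocket",.033),("bush_long",.033),("button_top",.059)]:
    for d in imaging.pinpoint(l,p)[:1]: print(n,l,np.round(d["centre"],1),round(d["score"],2),atz(p,d["centre"],z).round(4))
E
```

```text
t: 21.92
tool_pos: [0.4509, -0.1853, 0.1478]
orientation: [-180.0, -0.0, 88.8]
wrist_force: [-7.2, 4.1, 10.6]
gripper_width: 0.0171
gripper_force: 69.0
t 21.975 pos [ 0.4509 -0.1852  0.1478] ori [-1.7996e+02 -2.0000e-02  8.8780e+01] w 0.0169 F [-6.1  4.3  9.7] shift cm [-1.97 -0.05  0.18] turn -0.001 j6 -30.4
wrist post_top [319.8 352.8] 0.64 [ 0.4495 -0.1854  0.106 ]
wrist pointer [257.8 261.7] 0.75 [ 0.413  -0.1844  0.02  ]
wrist clip_tip [262.5 287.7] 0.58 [ 0.4133 -0.2043  0.014 ]
wrist mark_clip [250.6 278. ] 0.97 [ 0.4051 -0.2005  0.008 ]
wrist bush_long [319.9 364.4] 0.66 [ 0.4478 -0.2494  0.033 ]
t 22.375 pos [ 0.4509 -0.1852  0.1478] ori [-1.7996e+02 -2.0000e-02  8.8780e+01] w 0.017 F [-7.   3.5 11.1] shift cm [-1.97 -0.05  0.18] turn -0.001 j6 -30.4
wrist post_top [320.5 353.4] 0.59 [ 0.4497 -0.1856  0.106 ]
wrist pointer [263.1 259.4] 0.55 [ 0.4163 -0.1829  0.02  ]
wrist clip_tip [260.8 286.6] 0.92 [ 0.4123 -0.2035  0.014 ]
wrist mark_clip [250.3 278.6] 0.87 [ 0.4049 -0.2008  0.008 ]
wrist bush_long [319.2 366.6] 0.72 [ 0.4473 -0.2511  0.033 ]
t 22.775 pos [ 0.4509 -0.1852  0.1478] ori [-1.7996e+02 -3.0000e-02  8.8780e+01] w 0.017 F [-6.7  4.6 10.8] shift cm [-1.97 -0.05  0.18] turn -0.001 j6 -30.4
top bush_long [430.8 294.1] 0.62 [ 0.5036 -0.3485  0.033 ]
top button_top [234.7 321.4] 0.56 [ 0.4532 -0.0242  0.059 ]
t 23.175 pos [ 0.4509 -0.1852  0.1478] ori [-1.7996e+02 -2.0000e-02  8.8780e+01] w 0.0173 F [-6.9  3.7 10.2] shift cm [-1.97 -0.05  0.18] turn -0.001 j6 -30.4
side post_top [268.4 231. ] 0.72 [ 0.4554 -0.1877  0.106 ]
side pointer [248.5 273.8] 0.89 [ 0.4122 -0.2001  0.02  ]
side clip_tip [261.3 281.9] 0.62 [ 0.4416 -0.2204  0.014 ]
side mark_clip [263.6 281.7] 0.75 [ 0.4431 -0.2088  0.008 ]
side pocket [261.3 280.4] 0.6 [ 0.4492 -0.2487  0.033 ]
side bush_long [282.9 333.3] 0.95 [ 0.5169 -0.4083  0.033 ]
```

```bash
python3 -m jog '[[1,[-0.4,0,0],0],[1,[-0.6,0,0],0],[1,[-0.5,0,0],0],[1,[-0.1,0,0],0],[1,[0,0,0],0],[1,[0,0,0],0]]'
python3 - <<'E'
from h import *
res={}
for i in range(6):
  p=cam("wrist")
  for l,z in [("pointer",.018),("clip_tip",.018),("post_top",.106)]:
    for d in imaging.pinpoint(l,p)[:1]:
      X=atz(p,d["centre"],z); res.setdefault(l,[]).append([*d["centre"],X[0],X[1],d["score"]])
  for d in imaging.silhouettes("mark_clip",p)[:1]: res.setdefault("sil",[]).append(d["bbox"])
for k,v in res.items(): print(k,np.round(v,4).tolist(),"med",np.median(v,0).round(4))
save(p,"w10.png");go((0,0,0),(1,-.02,0))
for z in(.008,.015,.022): print(z,[atz(p,(np.median(res["sil"],0)[0],np.median(res["sil"],0)[1]),z)[1]])
E
```

```text
t: 24.28
tool_pos: [0.4505, -0.2012, 0.1478]
orientation: [-179.9, -0.0, 88.8]
wrist_force: [-6.8, 3.4, 10.4]
gripper_width: 0.017
gripper_force: 69.2
pointer [[259.2, 258.1, 0.4132, -0.1988, 0.88], [260.1, 256.5, 0.4138, -0.1978, 0.75], [260.5, 256.8, 0.414, -0.198, 0.61], [259.6, 260.1, 0.4133, -0.2001, 0.62], [260.5, 260.3, 0.4139, -0.2002, 0.84], [260.3, 261.6, 0.4137, -0.201, 0.92]] med [ 2.602e+02  2.591e+02  4.137e-01 -1.994e-01  7.950e-01]
clip_tip [[262.9, 263.5, 0.4151, -0.2023, 0.66], [261.4, 266.0, 0.4141, -0.2038, 0.82], [259.8, 265.3, 0.4132, -0.2034, 0.71], [261.6, 265.2, 0.4143, -0.2033, 0.92], [261.3, 262.3, 0.4142, -0.2015, 0.62], [258.4, 265.7, 0.4123, -0.2036, 0.85]] med [ 2.6135e+02  2.6525e+02  4.1420e-01 -2.0330e-01  7.6500e-01]
post_top [[318.5, 351.9, 0.4486, -0.2009, 0.87], [320.1, 352.8, 0.4491, -0.2013, 0.74], [320.8, 354.4, 0.4494, -0.202, 0.95], [320.2, 354.3, 0.4492, -0.202, 0.75], [319.7, 352.8, 0.449, -0.2013, 0.69], [321.6, 354.7, 0.4497, -0.2022, 0.63]] med [ 3.2015e+02  3.5355e+02  4.4910e-01 -2.0160e-01  7.4500e-01]
sil [[248.0, 260.3, 20.0, 30.2], [249.2, 261.4, 26.6, 28.5], [249.1, 262.2, 23.1, 24.9], [248.9, 258.0, 20.2, 30.7], [248.9, 259.2, 18.9, 29.5], [248.8, 261.8, 23.4, 29.0]] med [248.9  260.85  21.65  29.25]
t 25.775 pos [ 0.4505 -0.2011  0.1478] ori [-1.7994e+02 -3.0000e-02  8.8780e+01] w 0.0171 F [-7.4  3.8 10.5] shift cm [ 19.15 -45.45  14.84] turn -0.001 j6 -32.0
0.008 [np.float64(-0.20460505397935885)]
0.015 [np.float64(-0.20170092265984374)]
0.022 [np.float64(-0.19879679134032863)]
```

Run:
```python
import cv2
g=cv2.imread("pics/w10.png",0)
print("     "+"".join(str(c%10) for c in range(238,296)))
for r in range(240,284): print(r,"".join(" .:-=+*#%@"[::-1][min(9,int(v)//26)] for v in g[r,238:296]))
```

```text
8901234567890123456789012345678901234567890123456789012345
240 +++++++++**++========================+********************
241 +++++++++**++=======================++****+***************
242 +++++++++**++=======================++********************
243 ++++++++***++=======================+*********************
244 +++++++****++===============+======++*****+***********+**+
245 ++++++*****++=============+++++++++++++++++++*++*+**++++++
246 +++++**####*+=============+********+++++++++++++++++++++++
247 ++*****#%%#*+=============+********+++++++++++++++++++++++
248 ++****##%%#*+=============+++++++++++++++++++++++++++==+++
249 +++**##%%%#*+====================++++++===++++=++++=======
250 +++**#%%%%#*+=====================++++===++=+=++=+========
251 +++*##%%%%#*++====================++++====+=+=============
252 +++*#%%%%%##*++==================++++====+=++=+===========
253 ++**#########**+=============+++++++++===++++====+========
254 ++**##########*+=============+**#**++======++=============
255 ++**###########+============++*###*+++=====++=+===========
256 ++**###########+==+++++++++++
[... 1030 characters left out ...]
=======
273 -=++*###########*+================+++++=====+===+=========
274 --=+*###########*+====+===========+++++======+=+==========
275 :-=+***#########*+++++++++++++++++++++====+===============
276 :--===++++++****+++*****************++=======++===========
277 ::----------=+++==+****************+++=====+++++==========
278 :::::::::::--=+====++++++++++++++++++++===+=+=+===========
279 ::::::::::::-======================+++===================+
280 :::::::::::--======================++++===+++==+==========
281 ::::::::::::-=---==================+++======+=============
282 :::::::::::----:--=================++++====+====+=========
283 :::::::::::---:..::-===============++++====+=+=+=========+
```

Run:
```python
import cv2
g=cv2.imread("pics/top0.png",0)
for c0,c1 in((284,302),(334,354)):
  print("    ",*[f"{c:3d}" for c in range(c0,c1)])
  for r in range(334,357): print(r,":",*[f"{v:3d}" for v in g[r,c0:c1]])
```

```text
284 285 286 287 288 289 290 291 292 293 294 295 296 297 298 299 300 301
334 : 223 221 221 222 222 222 221 221 222 222 222 221 222 222 223 220 221 221
335 : 224 224 223 222 223 222 221 223 224 222 223 222 223 223 222 223 221 222
336 : 199 204 214 215 215 218 220 222 225 228 228 226 227 224 224 223 222 222
337 : 166 170 180 180 200 218 222 171 161 166 166 169 201 172 184 196 200 201
338 : 159 161 158 165 210 224 227 136  99 104 102 111 196 138 190 209 212 214
339 : 174 173 172 176 220 226 229 142 100 101  96 106 213 146 212 226 224 225
340 : 180 184 183 185 221 226 229 149 118 114 117 134 214 145 213 224 223 224
341 : 183 184 184 182 221 226 228 150 183 141 168 202 223 145 210 224 222 225
342 : 184 185 183 159 217 226 226 143 210 153 190 225 226 155 211 224 223 223
343 : 185 187 185 151 218 226 225 143 211 148 188 222 223 203 220 223 221 224
344 : 187 187 183 152 216 225 225 140 208 148 187 222 223 222 222 221 222 222
345 : 183 186 183 149 218 227 223 150 210 185 211 223 221 223 222 221 222 221
346 : 186 190 185 152 218 230 227 204 225 222 226 225 225 224 224 225 223 223
347 : 174 177 
[... 2128 characters left out ...]
 220 223 224
349 : 203 203 206 217 219 153 122 117 116 121 140 134 127 126 151 192 214 226 227 226
350 : 158 160 165 164 161 109 112 113 109 115 127 137 116 107 114 150 188 181 184 187
351 : 163 164 164 160 122  83 102 104 105 105 107 107 101 109 110 125 155 152 150 141
352 : 178 175 177 150 115  87 102 112 109 113 105 105  99 103 109 151 168 168 172 166
353 : 179 179 180 134 111 169 189 193 191 192 190 187 156 143 139 170 180 178 180 180
354 : 179 180 185 167 148 168 176 177 180 174 176 177 161 156 156 159 176 179 176 179
355 : 180 183 185 183 179 169 165 165 162 162 162 168 168 172 172 170 179 176 178 178
356 : 180 181 182 186 185 182 180 176 176 178 182 181 181 182 183 183 183 180 180 181
```

Run:
```python
import cv2
g=cv2.imread("pics/w8.png",0)
for r0,r1 in((215,245),(305,342)):
  print("     "+"".join(str(c%10) for c in range(258,300)))
  for r in range(r0,r1): print(r,"".join(" .:-=+*#%@"[::-1][min(9,int(v)//26)] for v in g[r,258:300]))
```

```text
890123456789012345678901234567890123456789
215 %%%%%#*+====================+=============
216 %%%%%#*+====================+=============
217 @%%%%#*+====================+=============
218 %@@%%#*+===================+==============
219 @%@@%#*+==================+++=============
220 @%@@%#*+===++*************+++=============
221 @@@%%#*+===+***************++=============
222 %@@@%#*+=====++++++++++++++++=============
223 @@%%%#*+==============+++++++=============
224 @@@@%%*+=============+**##*++=============
225 @@@@%%*+======++++++++*####*+=============
226 %@@@%%*+====++********#####*+=============
227 @@%@%%*+====+*#############*+=============
228 @@%%%%*+====+*#############*+=============
229 @%%%%%*+=====++*+++***#####*+=============
230 @%%%%%*+=============+*####*+=============
231 @@@@%%#+=============+*####*+=============
232 %@%%@%#+============++*####*+=============
233 @@%@%%#+===========++***###*+=============
234 %%@%%%#+============+++++*#*+=============
235 %%%%%%#+================++**+=============
236 @%%%@%#*+================+**+=============
237 %%@%@%#*===========
[... 1428 characters left out ...]
.....:
327 ......-=++++==+++=-:.           .....  ..:
328 .....:-=++++=+++=-..            ....    .:
329 ......:=+++++++=-.              ....    .:
330 ......:=+++++++=.               ....    ..
331 ......:=+++++++-.             ......     .
332 ......:-+++++++:...................      .
333 .......:-===+=-:..:::::::::::::....       
334 ........:::---:.  .................       
335 ...........:::.                 ...       
336 ............::                   .        
337 ............::                  .         
338 ............::                            
339 ..............                            
340 ..............                            
341 ...............          ......
```

Three estimates agree: sub-pixel top view, scale ticks and wrist view all put the full draw at about 85.6 mm. The arm has travelled 82.4 mm, so 3.2 mm remain.

```bash
python3 -m jog '[[1,[-0.16,0,0],0],[1,[-0.16,0,0],0],[1,[0,0,0],0],[1,[0,0,0],0],[1,[0,0,0],0]]'
python3 - <<'E'
from h import *
res={}
for i in range(4):
  p=cam("wrist")
  for l,z in [("pointer",.018),("clip_tip",.018)]:
    for d in imaging.pinpoint(l,p)[:1]:
      X=atz(p,d["centre"],z); res.setdefault(l,[]).append([*d["centre"],X[0],X[1],d["score"]])
for d in imaging.pinpoint("bush_long",p)[:2]:print("bush",d,atz(p,d["centre"],.033))
for d in imaging.silhouettes("bush_long",p)[:2]:print(d["bbox"],d["score"])
for k,v in res.items(): print(k,"med",np.median(v,0).round(4))
save(p,"w11.png");go((0,0,0),(1,-.02,0))
g=cv2.imread("pics/w11.png",0)
print("    "+"".join(str(c%10) for c in range(238,290)))
for r in range(234,280): print(r,"".join(" .:-=+*#%@"[::-1][min(9,int(v)//20)] for v in g[r,238:290]))
E
```

```text
t: 26.4
tool_pos: [0.4504, -0.2043, 0.1478]
orientation: [-179.9, -0.0, 88.8]
wrist_force: [-8.5, 4.1, 11.3]
gripper_width: 0.017
gripper_force: 69.2
bush {'centre': [321.5, 368.4], 'score': 0.86} [ 0.44816865 -0.27159152  0.033     ]
bush {'centre': [489.9, 396.1], 'score': 0.51} [ 0.5701939  -0.30954604  0.033     ]
[321.9, 393.6, 45.7, 49.8] 0.91
clip_tip med [ 2.5935e+02  2.5735e+02  4.1330e-01 -2.0200e-01  6.2000e-01]
pointer med [ 2.599e+02  2.588e+02  4.134e-01 -2.023e-01  7.400e-01]
t 27.1 pos [ 0.4504 -0.2042  0.1478] ori [-1.7994e+02 -4.0000e-02  8.8790e+01] w 0.0169 F [-6.8  4.7 11. ] shift cm [ 19.45 -45.45  14.84] turn -0.001 j6 -32.3
    8901234567890123456789012345678901234567890123456789
234 =========+==---------------------------===++=+++++++
235 =========++=---------------------------==++=++++++++
236 =========+==---------------------------==++=+=+++=+=
237 ============---:----------------------===+=++==+====
238 ============---:----------------------==++==++=+=+=+
239 =========++=----:--------------------==++==+====++==
240 =======++++=---:------------===-=-=-===+=
[... 1534 characters left out ...]
=---------------
268 .:==*#########*+=----------------=+==---------------
269 .:-=+*#########*=----------------=+==---------------
270 .:-=+******###*+=-==============-=+==---------------
271 ..:-=+++++++***+===++++++++++++++++==---------------
272  ..:::------=++=--=+**************+==---------------
273   ..........-=----=========+=+++=====---------------
274            .:----------------------==---------------
275            .:-----------------------=---------------
276            .:---------------------------------------
277            .:-------:-------------------------------
278            .:-------------::--------=---------------
279            ..------------:-:--------=---------------
```

Pointer and clip tip now lie on the same row (258.7) in the wrist view. The bush is in its pocket and the post is held firmly.

```bash
python3 -c "
from station import bot
print(bot.close_job())"
```

```text
the job is handed in; nothing more can be done
None
```

I stood the long bush upright in the pocket, pressed the lock button down, and drew the arm out about 85.6 mm until its pointer lined up with the clip tip; the job was handed in at about 27 s with the gripper still holding the post (no verdict was returned).

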